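# Reload the bag clipper

## Task

Load the narrow stick of clips into the bag clipper: push the spring follower back with the end of the stick so that its other end goes down behind the nose lip, and leave the stick lying flat on the channel floor, held between follower and lip. Then slide the cover rail fully home over it. Work gently, never forcing the stick, the clipper or the rail, and leave the other things on the counter where they are.

Things in the scene. Friction and masses are not known exactly. Their poses are not given: they have to be found in the camera images.
- clipper: Bench bag clipper, fixed: white base plate 376 x 80 x 15 mm. x runs along the channel from the spring end (-x) to nose and clip head (+x), z up. Origin: underside of the plate, below the middle of the channel; the plate reaches x = -250 to +126 mm, y = +-40 mm; its top is the channel floor. A grey spring housing (24 mm wide, top 45 mm up) fills x = -245 to -88 mm.
- mouth (a point): Middle of the open top of the steel stick channel, 31 mm above the counter at the clipper's x = y = 0. Channel 14.6 mm wide inside, walls 12 mm high plus flared lead-in lips (mouth about 19 mm wide, outside within y = +-14 mm), standing at x = -84 to -34 and 34 to 84 mm only: in the gap between, fingers can straddle the stick right down to the plate.
- head (a point): Top centre of the clip head, a white block at the clipper's x = 103 to 125 mm, 60 mm wide, top 70 mm above the counter.
- seat (a point): Nominal place of the underside centre of a loaded stick: channel floor, 15 mm above the counter, at the clipper's x = y = 0; axes as the clipper. The nose lip is a 9 mm high, 13 mm deep step across the channel (top 24 mm above the counter) that stops the stick's front end, nominally 55 mm ahead of here; lip and follower are clamped together up to 16 mm fore or aft of nominal, differently each time.
- follower (a joint): Black spring follower in the channel, 12.5 mm wide, top 43 mm above the counter; travel in m. 0 = resting, its face 95 mm from the lip (nominally at the clipper's x = -40 mm, but +-16 mm with the lip: feel for it); grows as pushed back to -x; 0.015 with the 110 mm stick loaded; hard stop 0.018. Spring 4 N at 0, 7 N at 0.015, 7.6 N at the stop.
- rail (a joint): Cover rail: steel inverted U, 140 mm long, 72 mm wide, top 55.5 and underside 51.5 mm above the counter; slides along the clipper's x over the channel. 0 = fully home at a hard stop (covers x = -69 to +71 mm); grows as it opens to -x, 0.175 fully open; friction about 4 N, stays where left. It starts open, clear of the stick's place.
- tab (a point): Top centre of the black upright tab on the cover rail, by which it is pushed: 8 mm thick along the rail, 30 mm across, 26 mm tall, top 81.5 mm above the counter. It is 12 mm from the rail's rear end, at the clipper's x = -57 mm minus the rail joint value; its broad faces look along the clipper's x.
- stick: Narrow stick of aluminium clips, 110 mm long (x) x 12 mm wide (y) x 32 mm tall (z), about 80 g, both ends alike; stands on its long narrow edge. Origin at the centre of its underside.
- wide_stick: Wide stick of clips for another clipper, 110 x 22 x 32 mm: same look but too wide for this channel. To be left alone. Origin at the centre of its underside.
- avocado: Avocado half lying on its cut face, 66 mm across, 35 mm tall; bystander. Origin at centre of underside.
- ramekin: White ramekin, 72 mm across, 42 mm tall; bystander. Origin at centre of underside.
- jam_jar: Jam jar, 62 mm across, 85 mm tall; bystander. Origin at centre of underside.
- spoon: Steel spoon 170 mm long, lying along its x; bystander.
- bowl: Glass mixing bowl, 170 mm across, 80 mm tall; bystander. Origin at centre of underside.
- tin: Tea tin, 68 mm across, 110 mm tall; bystander. Origin at centre of underside.
- spatula: Spatula 240 mm long, lying along its x; bystander.
There are look-alikes about, which are no part of the job. Leave any green or orange look-alike of the stick alone.

How it is judged:
By the outcome, as a careful person would: the job done as asked, in the order asked, and still so for the second after the job is handed in, with the robot touching nothing.
It also fails if it takes over 66 s, if anything falls off the work surface, if the arm or the gripper's body presses on something with over 40 N, if the wrist force passes 120 N, or if a joint passes its speed limit or range.

## Robot

A 7-joint arm with a two-finger parallel gripper is mounted at the origin on the work surface. World frame = base frame: x ahead of the robot, y to its left, z up, the work surface at z = 0. Lengths are in m, angles in rad, forces in N, time in s.
With the tool pointing down it reaches from about 0.4 to 0.85 m from the base axis. Payload 10.4 kg.
Tool frame: the origin (TCP) lies on the centre line of the jaws, within the pads' length; the fingertips stand 14 mm ahead of it and the grasp point (between the pads) lies 5 mm behind it (manip.tip_reach is the distance from the TCP to the fingertips, in m); z points along the fingers, y is the line along which they close (so a half turn about z gives the same grasp; the last joint's range is limited). The gripper opens to 85 mm and grips with 20 to 120 N. Pads are 22 mm wide; open, the fingers measure 114 mm over their backs; the gripper's body (76 mm by 85 mm) begins 54 mm behind the grasp point. The pads swing forward as they close: fully open they stand 13 mm farther back than shut.
Start: joints at [-1.298, 0.332, -0.065, 1.46, 0.022, 1.35, -0.088], TCP at [0.182, 0.598, 0.245] pointing down, gripper open.
Joint ranges: [-2.6, 2.6], [-0.5, 2.12], [-1.47, 1.34], [0.16, 2.42], [-1.27, 4.41], [0.06, 2.06], [-2.6, 2.6]. Speed limits (rad/s): [2.22, 2.22, 2.79, 2.79, 3.14, 3.14, 3.14].

## Interface

Orientations are given as a unit quaternion [x, y, z, w].
In Python, from workcell import manip gives the robot as it stands.
- The arm moves only by the shell command python3 -m pendant 'ROWS' [FORCE]. ROWS is JSON, a list of rows, each a list of 7 numbers: the shift along the tool's x, y, z in units of 50 mm (1.0 is 50 mm), then the turn, a rotation vector about the tool's x, y, z in units of 8 degrees (1.0 is 8 degrees), then the opening, from -1 (shut) to 1 (fully open), so that 0 is half open. In form: [[dx, dy, dz, ax, ay, az, jaw], ...]. A call has exactly 10 rows; each row is the pose to reach, as a shift and turn from the pose commanded when the call began, along the tool's axes at that moment; what a row does not reach only later rows make up. A row lasts 1/8 s, in which the tool goes at most 62.5 mm and 10.7 degrees, less where a joint would pass 70% of its speed; a pose out of reach is approached as far as the arm can. A call with a gripper value outside its range is refused whole. The fingers move at their own pace and stop on an object; FORCE is the grip in N (left out, the last holds). Time passes only in rows, so rows that repeat a pose let the fingers close, or fill a call up. It gives the time, the measured TCP pose, the force, the opening and the grip force at its end, in the units of the state.
- manip.get_obs(): the state, without advancing time (a new reading comes with each control period).
- manip.camera(name): name is "scene" or "side" or "wrist"; returns (picture, depth): 480x640x3 uint8, red, green, blue; 480x640 float32, m along the optical axis (not along the pixel's ray), 0 where there is no reading.
- manip.get_calibration(name): a dict with "fx", "fy", "cx", "cy" (pixels), "xyz" and "orientation" of the camera in the world. Camera axes: x right, y up, looking along -z (the intrinsics and any distortion apply to the point x, -y, -z); pixel columns grow to the right and rows downward; lengths in m; the calibration is good to about 2 mm. A picture is of the moment at which its call begins: read the wrist's pose just before it. get_calibration takes no time and is no camera call; for the wrist camera it gives the pose at the moment of the call.
- manip.hand_in(): hands the job in; it is judged then, once.
Trained networks look in the newest picture that a camera, given by its name, has taken for a name from the list of things; names that differ only in an ending like _2 or _b are one class to them, and where a whole thing is asked for, a point or a joint stands for the part that bears it (a point fixed in the world has none). Each returns a list of dicts, best first, with "p" (0 to 1); they miss things now and then, are a little off and sometimes report something else, mostly with a low value. They report only what shows in the picture. A call takes as long as a camera call. They do not tell look-alikes from the thing itself.
- manip.find_in(thing, camera): "box" ([left, top, right, bottom] in pixels, round what is visible of it).
- manip.trace(thing, camera): "pixels" (480x640 bool, what is visible of it) and "box" ([left, top, right, bottom] in pixels, round what is visible of it).
- manip.tip_of(thing, camera): "pixel" ([column, row] in pixels: a listed point, or the origin of a listed thing).
The state is a dict: "clock": time; "joint_pos": joint angles; "joint_velocities": joint speeds; "tau": joint torques, N m; "position": TCP position; "ee_rot": TCP orientation; "ft_force": force on the tool from outside, world axes, zero at the start; "torque": the same for the moment, N m; "grip_width": opening from 0.0 (shut) to 1.0 (fully open); "grasp_force": force on a finger pad.
Only numpy, scipy, OpenCV 4.12 (cv2) and the standard library are available. Lean on these libraries where they do the work, as an engineer would, in place of code of your own. Each camera call takes 0.05 s, during which the arm holds its last target. There are 200 camera calls.

## Working session

There is one attempt and no reset: what is moved stays moved. The work goes in short steps, Python scripts to look and compute and a shell command to move; the robot and the scene stay as the last step left them, time stands still between calls to the robot, and variables do not carry over. Pictures are saved under pics/ and viewed, at most 10 in all, crops included, and the job is handed in when it is done.

```bash
mkdir -p pics; ls; cat > h.py <<'E'
import numpy as np, cv2
from workcell import manip
from scipy.spatial.transform import Rotation as R
def cloud(name):
    cal=manip.get_calibration(name); im,d=manip.camera(name)
    v,u=np.mgrid[0:480,0:640]
    P=np.stack([(u-cal["cx"])/cal["fx"]*d,-(v-cal["cy"])/cal["fy"]*d,-d],-1)
    W=P@R.from_quat(cal["orientation"]).as_matrix().T+np.array(cal["xyz"])
    W[d==0]=np.nan
    return im,d,W
def save(n,im): cv2.imwrite("pics/"+n+".png",im[...,::-1])
E
python3 - <<'E'
from h import *
for n in("scene","side","wrist"):
    c=manip.get_calibration(n); print(n,{k:np.round(v,3) if not isinstance(v,str) else v for k,v in c.items()})
    im,d,W=cloud(n); save(n,im); np.save(n+"_W.npy",W)
    for t in ("clipper","stick","wide_stick","rail","tab","head","mouth","follower"):
        try:
            print(t,[(np.round(r["box"]),round(r["p"],2)) for r in manip.find_in(t,n)][:5])
        except Exception as e: print(t,e)
o=manip.get_obs();print(o["position"],o["ee_rot"],o["clock"],manip.tip_reach)
E
```

```text
pics
scene {'fx': np.float64(477.356), 'fy': np.float64(477.356), 'cx': np.float64(319.967), 'cy': np.float64(236.619), 'xyz': array([ 1.159, -0.908,  0.944]), 'orientation': array([0.408, 0.142, 0.272, 0.86 ])}
clipper [(array([320., 190., 389., 278.]), 0.82)]
stick [(array([275., 342., 320., 363.]), 0.92), (array([166., 280., 202., 310.]), 0.82), (array([292., 292., 322., 323.]), 0.78), (array([243., 313., 276., 350.]), 0.6), (array([404., 228., 454., 271.]), 0.51)]
wide_stick [(array([218., 287., 262., 315.]), 0.69), (array([392., 153., 436., 189.]), 0.47)]
rail [(array([322., 226., 365., 264.]), 0.61)]
tab [(array([322., 225., 364., 271.]), 0.98), (array([321., 189., 390., 281.]), 0.62), (array([175., 335., 207., 368.]), 0.61)]
head [(array([320., 193., 386., 278.]), 0.79)]
mouth [(array([316., 189., 388., 280.]), 0.61)]
follower []
side {'fx': np.float64(580.649), 'fy': np.float64(580.649), 'cx': np.float64(320.415), 'cy': np.float64(237.842), 'xyz': array([-0.131, -0.879,  0.876]), 'orientation': array([ 0.422, -0.15 , -0.28 ,  0.849])}
clipper [(array([242., 179., 369., 276.])
[... 287 characters left out ...]
[423., 216., 456., 268.]), 0.2)]
tab [(array([300., 216., 359., 262.]), 0.66)]
head [(array([238., 179., 364., 270.]), 0.92), (array([318., 177., 376., 216.]), 0.47)]
mouth [(array([239., 180., 369., 274.]), 0.97), (array([361., 319., 390., 372.]), 0.72)]
follower [(array([457., 368., 495., 425.]), 0.16)]
wrist {'fx': np.float64(375.694), 'fy': np.float64(375.694), 'cx': np.float64(318.707), 'cy': np.float64(248.313), 'xyz': array([0.118, 0.617, 0.374]), 'orientation': array([-0.107, -0.08 ,  0.59 ,  0.796])}
clipper []
stick []
wide_stick []
rail []
tab []
head []
mouth []
follower []
[0.18216543 0.59787704 0.24531659] [1.47344199e-01 9.89085278e-01 2.62121528e-05 7.85657645e-06] 1.35 0.014
```

```bash
python3 - <<'E'
from h import *
a=cv2.imread("pics/scene.png")[140:400,140:480]; b=cv2.imread("pics/side.png")[160:440,220:520]
cv2.imwrite("pics/a.png",cv2.resize(a,None,fx=2.3,fy=2.3,interpolation=2)); cv2.imwrite("pics/b.png",cv2.resize(b,None,fx=2.1,fy=2.1,interpolation=2))
E
```

```text
(no output)
```

View pics/a.png

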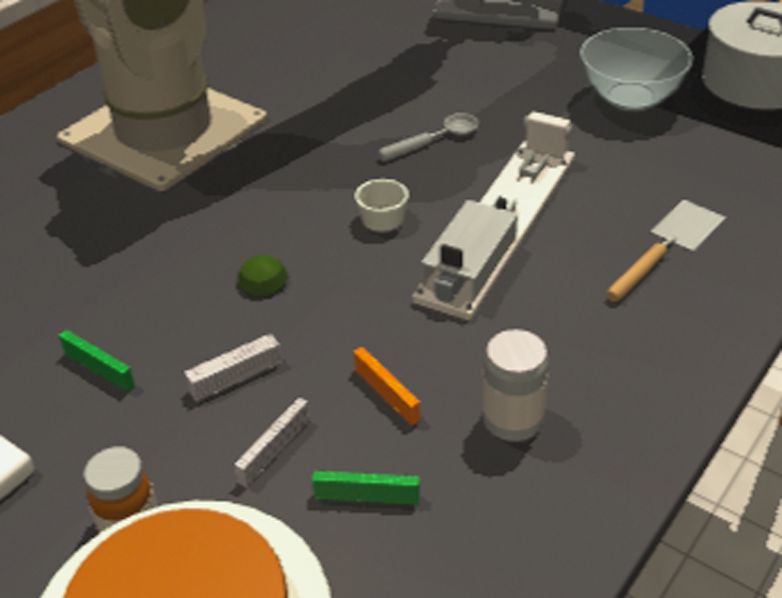

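View pics/b.png

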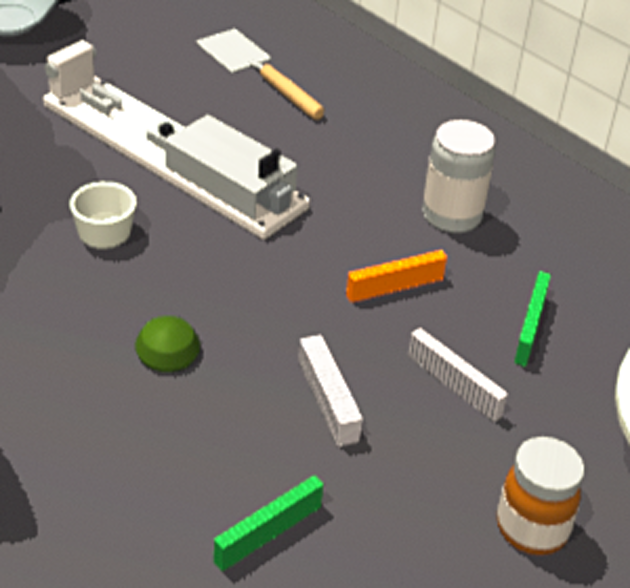

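```bash
python3 - <<'E'
from h import *
def rect(P,l):
    P=P[~np.isnan(P).any(1)]
    if len(P)<10: print(l,len(P));return
    (c,s,a)=cv2.minAreaRect((P[:,:2]*1000).astype(np.float32)); print(l,"n",len(P),"c",np.round(c,1),"s",np.round(s,1),"a",round(a,1),"z",np.round(np.percentile(P[:,2],[5,50,95])*1000,1))
B={"scene":dict(narrow=(238,310,278,352),wide=(215,283,264,318),clip=(316,186,394,284)),"side":dict(narrow=(411,315,462,361),wide=(358,315,394,375),clip=(236,175,372,280))}
for n in B:
    W=np.load(n+"_W.npy")
    for k,(l,t,r,b) in B[n].items():
        P=W[t:b,l:r].reshape(-1,3)
        if k!="clip":
            rect(P[(P[:,2]>.026)&(P[:,2]<.04)],n+" "+k+" top"); rect(P[P[:,2]>.012],n+" "+k)
        else:
            for a,z0,z1 in(("plate",.010,.020),("rail",.0525,.0585),("head",.066,.074),("tab",.075,.09)): rect(P[(P[:,2]>z0)&(P[:,2]<z1)],n+" "+a)
    for t in("head","tab","mouth","seat","stick","clipper"):
        for r in manip.tip_of(t,n)[:4]:
            u,v=map(int,np.round(r["pixel"])); print(n,t,u,v,round(r["p"],2),np.round(W[v,u]*1000) if 0<=v<480 and 0<=u<640 else "")
a=cv2.imread("pics/scene.png")[275:360,205:290]; b=cv2.imread("pics/side.png")[300:385,350:475]
c=cv2.resize(a,(400,400),interpolation=2);d=cv2.resize(b,(400,400),interpolation=2)
cv2.imwrite("pics/c.png",np.hstack([c,d]))
E
```

```text
scene narrow top n 243 c [ 596.7 -375.7] s [ 86.4 110. ] a 5.2 z [27.2 32.4 35.5]
scene narrow n 381 c [ 596.7 -376.1] s [ 86.4 111.8] a 5.2 z [13.7 30.2 35.3]
scene wide top n 322 c [ 449.1 -320.9] s [111.2  29.6] a 68.9 z [27.3 32.5 35.8]
scene wide n 478 c [ 449.  -321.1] s [111.7  29.7] a 68.7 z [13.9 30.9 35.5]
scene plate n 1037 c [475.   90.7] s [241.5 412.2] a 9.4 z [11.5 15.5 19. ]
scene rail n 631 c [554.7  96.2] s [ 74.4 358.6] a 9.4 z [53.6 56.2 58.2]
scene head n 98 c [545.4  99. ] s [ 63.3 349.4] a 6.7 z [66.4 69.9 73. ]
scene tab n 41 c [550.8  92.5] s [ 43.  333.1] a 8.5 z [75.8 80.1 84.3]
scene head 375 193 0.62 [522. 254.  67.]
scene tab 336 246 0.97 [560. -31.  54.]
scene mouth 364 219 0.81 [533. 170.  16.]
scene seat 367 223 0.94 [553. 156.  18.]
scene stick 259 338 0.97 [ 567. -384.    2.]
scene stick 183 298 0.72 [ 326. -412.   27.]
scene stick 301 356 0.58 [ 690. -370.    7.]
scene stick 307 311 0.58 [ 615. -247.    8.]
scene clipper 365 227 0.67 [556. 139.  14.]
side narrow top n 347 c [ 560.7 -376. ] s [ 18.  112.5] a 2.6 z [27.2 32.  35. ]
side narrow n 592 
[... 223 characters left out ...]
 n 1710 c [581.8  72.4] s [344.9 334.4] a 65.8 z [11.2 16.  19.3]
side rail n 924 c [554.1  99.4] s [ 78.8 354.6] a 8.7 z [53.5 56.3 58.1]
side head n 148 c [559.1 105.4] s [ 63.7 350. ] a 12.8 z [66.6 70.4 73.3]
side tab n 52 c [550.   99.9] s [ 31.6 341.7] a 9.9 z [75.2 80.6 84.8]
side head 252 181 0.63 [586. 376.   4.]
side tab 350 233 0.79 [585. -65.  83.]
side mouth 281 209 0.94 [566. 196.  13.]
side seat 282 216 0.87 [547. 162.  18.]
side seat 437 264 0.34 [ 726. -216.   23.]
side stick 408 295 0.94 [ 609. -244.    9.]
side stick 209 240 0.74 [345. 181.  17.]
side stick 470 314 0.7 [ 653. -379.   33.]
side stick 346 410 0.69 [ 299. -408.   25.]
side clipper 283 221 0.9 [539. 146.  14.]
```

View pics/c.png

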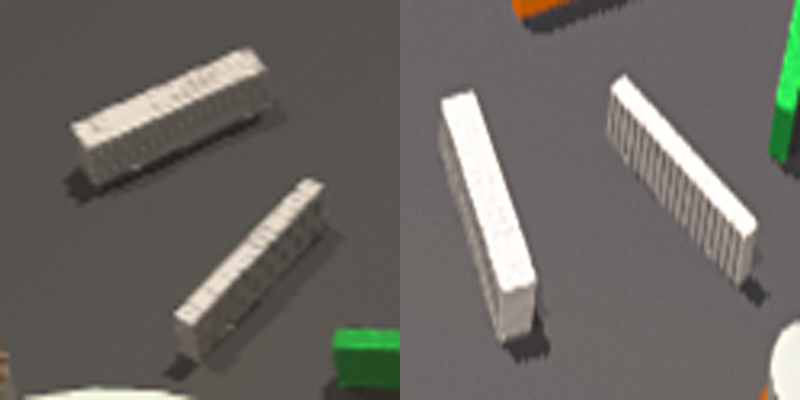

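The two silver sticks are at scene pixels (241,300), 22 mm wide, and (258,332), 12 mm wide (side view: 376,346 and 438,337). The narrow one at (258,332) is the stick meant: its top is clearly thinner in the crop, and the green and orange ones are decoys. Next I move over the clipper for a wrist view.

```bash
python3 -m pendant '[[-0.8,-0.6,-0.2,0,0,0.8,0.5],[-1.9,-1.4,-0.5,0,0,1.8,0.5],[-3,-2.2,-0.8,0,0,2.8,0.5],[-4.1,-3,-1.1,0,0,3.8,0.5],[-5.1,-3.8,-1.1,0,0,4.8,0.5],[-6.1,-4.6,-1.1,0,0,5.8,0.5],[-7.1,-5.3,-1.1,0,0,6.8,0.5],[-8.1,-6.1,-1.1,0,0,7.4,0.5],[-9.1,-6.9,-1.1,0,0,7.9,0.5],[-10.1,-7.6,-1.1,0,0,7.9,0.5]]' 40
python3 -m pendant '[[0,0,0,0,0,0,0.5],[0,0,0,0,0,0,0.5],[0,0,0,0,0,0,0.5],[0,0,0,0,0,0,0.5],[0,0,0,0,0,0,0.5],[0,0,0,0,0,0,0.5],[0,0,0,0,0,0,0.5],[0,0,0,0,0,0,0.5],[0,0,0,0,0,0,0.5],[0,0,0,0,0,0,0.5]]'
python3 - <<'E'
from h import *
im,d,W=cloud("wrist"); save("w1",im); np.save("w1_W.npy",W)
o=manip.get_obs();print(o["position"],o["ee_rot"],o["clock"],np.round(o["joint_pos"],2))
P=W.reshape(-1,3);print(np.nanmin(P,0),np.nanmax(P,0))
S=np.vstack([np.load(n+"_W.npy").reshape(-1,3) for n in("scene","side")])
# clusters
def rect(P,l):
    (c,s,a)=cv2.minAreaRect((P[:,:2]*1000).astype(np.float32)); print(l,len(P),np.round(c,1),np.round(s,1),round(a,1))
sel=lambda P,z0,z1,y0,y1:P[(P[:,2]>z0)&(P[:,2]<z1)&(P[:,1]>y0)&(P[:,1]<y1)&(P[:,0]>.45)&(P[:,0]<.66)]
for nm,Q in(("ext",S),("wrist",P)):
    for l,z0,z1,y0,y1 in(("rail",.053,.058,-.12,.1),("tab",.07,.085,-.12,.1),("head",.066,.073,.2,.32),("lip",.02,.026,.1,.25)):
        q=sel(Q,z0,z1,y0,y1)
        if len(q)>5: rect(q,nm+l)
E
```

```text
clock: 3.2
position: [0.5408, 0.1047, 0.3008]
ee_rot: [0.644, 0.765, 0.001, 0.0]
ft_force: [0.8, 1.4, 0.1]
grip_width: 0.753
grasp_force: 0.0
clock: 4.45
position: [0.54, 0.1064, 0.3003]
ee_rot: [0.644, 0.765, 0.0, -0.0]
ft_force: [-0.5, -0.1, 0.0]
grip_width: 0.75
grasp_force: 0.0
[0.53995693 0.1064052  0.30029879] [ 6.43784391e-01  7.65206936e-01  3.08771674e-05 -4.04947155e-05] 4.5 [-0.7   0.14  0.47  1.6  -0.06  1.42 -0.05]
[ 0.16520146 -0.58441538 -0.75760455] [1.83810533 0.36639887 0.38635518]
extrail 1324 [571.   -7.4] [ 77.1 148.3] 8.8
exttab 104 [580.4 -66.1] [33.9 15.1] 14.6
exthead 186 [524.5 261.6] [65.7 30. ] 13.6
extlip 154 [540.1 178.6] [ 72.6 158.6] 14.9
wristrail 7468 [571.8  -6.3] [ 72.  140.5] 9.6
wristtab 325 [581.6 -62.3] [29.4  8.1] 8.5
wristhead 1942 [525.9 263.9] [66.8 22.4] 9.5
wristlip 224 [537.7 178.6] [ 41.3 159.8] 20.4
```

View pics/w1.png

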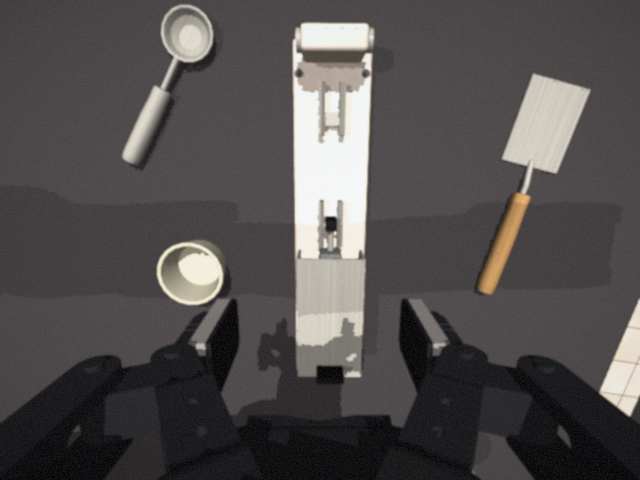

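The wrist view shows the rail at (330,315) with its tab at (330,374), the follower at (331,223), the lip between the front walls at (332,112), and the head at (335,38). Now I locate the lip, follower and walls in the clipper frame, and plan the pick.

```bash
cat >> h.py <<'E'
O=np.array([.5450,.1515]); YAW=np.radians(99.65)
C=np.array([[np.cos(YAW),-np.sin(YAW)],[np.sin(YAW),np.cos(YAW)]])
def toclip(P): Q=P.copy(); Q[...,:2]=(P[...,:2]-O)@C; return Q
E
python3 - <<'E'
from h import *
W=toclip(np.load("w1_W.npy"))*1000; im=cv2.imread("pics/w1.png")
P=W.reshape(-1,3)
def s(l,x0,x1,y0,y1,z0,z1):
    q=P[(P[:,0]>x0)&(P[:,0]<x1)&(P[:,1]>y0)&(P[:,1]<y1)&(P[:,2]>z0)&(P[:,2]<z1)]
    print(l,len(q), np.round(np.percentile(q,[1,50,99],axis=0),1).tolist() if len(q) else "")
s("plate y",-30,30,-60,60,10,20)
s("wallF +",34,84,3,20,22,36);s("wallF -",34,84,-20,-3,22,36)
s("wallR +",-84,-34,3,20,22,36);s("wallR -",-84,-34,-20,-3,22,36)
s("head",90,135,-50,50,62,75)
s("lip",30,100,-5,5,20,29);s("foll",-84,0,-5,5,36,50);s("railtop",-280,-60,-45,45,52,59)
for x in range(30,100,3): 
    q=P[(abs(P[:,0]-x)<1.5)&(abs(P[:,1])<5)];print(x,np.round(np.median(q[:,2]),1) if len(q) else None,end="; ")
print()
for x in range(-90,-10,3): 
    q=P[(abs(P[:,0]-x)<1.5)&(abs(P[:,1])<5)];print(x,np.round(np.median(q[:,2]),1) if len(q) else None,end="; ")
S=np.load("side_W.npy").reshape(-1,3);S2=np.load("scene_W.npy").reshape(-1,3)
o=manip.get_obs();M=R.from_quat(o["ee_rot"]).as_matrix();print("\n",M.round(3))
print("stick delta units",(M.T@(np.array([.561,-.376,.15])-o["position"])/.05).round(2))
E
```

```text
plate y 4132 [[-29.1, -39.2, 13.3], [1.0, -0.1, 15.5], [29.1, 38.9, 17.5]]
wallF + 369 [[34.7, 3.0, 23.3], [55.6, 9.3, 30.8], [83.4, 12.4, 34.2]]
wallF - 410 [[34.8, -13.6, 23.1], [56.7, -9.9, 30.5], [83.4, -3.0, 33.6]]
wallR + 286 [[-83.0, 3.0, 26.4], [-58.2, 9.7, 30.8], [-34.6, 13.0, 33.8]]
wallR - 290 [[-83.2, -13.4, 25.4], [-58.4, -10.0, 30.8], [-34.5, -3.5, 34.1]]
head 2176 [[103.0, -33.4, 62.7], [112.9, -0.2, 70.1], [124.8, 32.6, 72.3]]
lip 118 [[43.7, -4.2, 22.6], [49.6, -0.0, 24.5], [55.4, 4.1, 26.1]]
foll 122 [[-63.5, -5.0, 36.9], [-56.9, 0.2, 43.2], [-51.6, 4.5, 45.1]]
railtop 7493 [[-227.2, -35.2, 54.1], [-152.5, 0.0, 55.8], [-90.9, 35.2, 57.6]]
30 15.6; 33 15.1; 36 15.7; 39 15.8; 42 15.7; 45 24.5; 48 24.9; 51 24.6; 54 24.3; 57 15.4; 60 15.4; 63 15.5; 66 15.4; 69 15.9; 72 16.0; 75 15.6; 78 15.7; 81 15.8; 84 15.9; 87 15.8; 90 15.6; 93 15.6; 96 15.9; 99 15.5; 
-90 45.5; -87 33.4; -84 32.0; -81 32.3; -78 31.7; -75 31.6; -72 32.1; -69 31.9; -66 32.5; -63 42.9; -60 43.3; -57 43.5; -54 43.3; -51 26.3; -48 15.7; -45 15.4; -42 15.3; -39 15.6; -36 15.9; -33 367.5; -30 16.6; -27 373.6; -24 382.3; -21 15.5; -18 15.5; -15 15.5; -12 15.5; 
 [[-0.171  0.985 -0.   ]
 [ 0.985  0.171  0.   ]
 [ 0.    -0.    -1.   ]]
stick delta units [-9.58 -1.24  3.01]
```

```bash
python3 -m pendant '[[-1,-0.1,0,0,0,0.2,0.1],[-2.2,-0.3,0,0,0,0.4,0.1],[-3.4,-0.5,0,0,0,0.6,0.1],[-4.6,-0.6,0.2,0,0,0.9,0.1],[-5.8,-0.8,0.6,0,0,0.9,0.1],[-7,-0.9,1.2,0,0,0.9,0.1],[-8.2,-1.1,1.8,0,0,0.9,0.1],[-9.2,-1.2,2.4,0,0,0.9,0.1],[-9.6,-1.24,2.9,0,0,0.9,0.1],[-9.6,-1.24,2.9,0,0,0.9,0.1]]' 40
python3 - <<'E'
from h import *
im,d,W=cloud("wrist"); save("w2",im)
o=manip.get_obs();M=R.from_quat(o["ee_rot"]).as_matrix();p=np.array(o["position"]);print(p,o["joint_velocities"],M[:,1].round(4))
P=W.reshape(-1,3);P=P[(P[:,2]>.026)&(P[:,2]<.038)&(abs(P[:,0]-.561)<.05)&(abs(P[:,1]+.376)<.08)]
c,s,a=cv2.minAreaRect((P[:,:2]*1000).astype(np.float32));print(len(P),c,s,a)
t=np.array([c[0]/1000,c[1]/1000,.018]);print("delta units",(M.T@(t-p)/.05).round(3))
S=np.vstack([np.load(n+"_W.npy").reshape(-1,3) for n in("scene","side")])
Q=np.vstack([S]);Q=Q[(Q[:,2]>.012)&(np.hypot(Q[:,0]-.561,Q[:,1]+.376)<.18)&(abs(Q[:,0]-.561)>.02)]
g=np.unique(np.round(Q/.03).astype(int),axis=0)*30;print([tuple(map(int,x)) for x in g if x[2]>50])
E
```

```text
clock: 5.75
position: [0.5588, -0.3789, 0.1524]
ee_rot: [0.692, 0.722, -0.001, -0.002]
ft_force: [-0.2, 1.3, 0.8]
grip_width: 0.552
grasp_force: 0.0
[ 0.56023364 -0.37757875  0.15416682] [-0.03734829 -0.04263931 -0.00299195 -0.01536279  0.000804    0.00755815
 -0.00751825] [ 0.999   0.0448 -0.0022]
2763 (561.4570922851562, -377.5223693847656) (12.347297668457031, 110.01886749267578) 2.9360415935516357
delta units [-2.000e-03  3.000e-02  2.723e+00]
[(480, -540, 60), (480, -540, 90), (480, -510, 60), (480, -510, 90), (510, -540, 60), (510, -540, 90), (510, -510, 60), (510, -510, 90), (540, -540, 60), (540, -540, 90), (540, -510, 60), (570, -540, 90), (600, -540, 90), (600, -510, 90), (630, -540, 90), (630, -540, 120), (630, -540, 150), (630, -510, 90), (630, -480, 90), (660, -540, 90), (660, -540, 120), (660, -540, 150), (660, -510, 90), (660, -480, 90), (690, -510, 90), (690, -480, 90)]
```

View pics/w2.png

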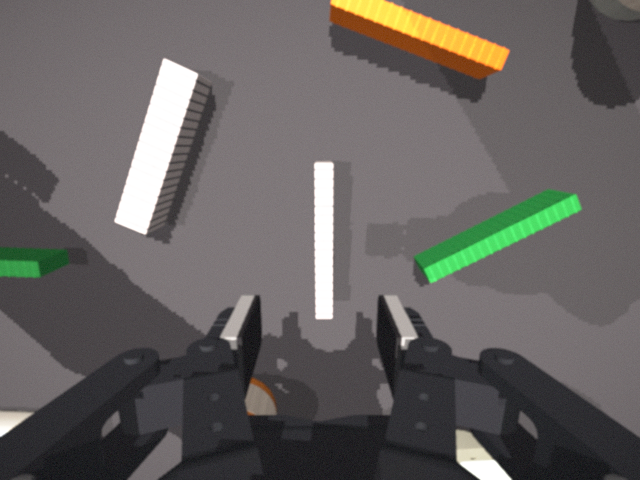

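Between the jaws is the silver stick at (323,240), measuring 12.3 x 110 mm, so it is the right one. Descend and grip.

```bash
python3 -m pendant '[[0,0.02,0.6,0,0,-0.05,0],[0,0.02,1.2,0,0,-0.05,0],[0,0.02,1.8,0,0,-0.05,0],[0,0.02,2.3,0,0,-0.05,0],[0,0.02,2.6,0,0,-0.05,0],[0,0.02,2.72,0,0,-0.05,0],[0,0.02,2.72,0,0,-0.05,0],[0,0.02,2.72,0,0,-0.05,0],[0,0.02,2.72,0,0,-0.05,-0.4],[0,0.02,2.72,0,0,-0.05,-0.7]]' 40
python3 -m pendant '[[0,0,0,0,0,0,-0.9],[0,0,0,0,0,0,-0.9],[0,0,0,0,0,0,-0.9],[0,0,0,0,0,0,-0.9],[0,0,0,0,0,0,-0.9],[0,0,0,0,0,0,-0.9],[0,0,0,0,0,0,-0.9],[0,0,-0.05,0,0,0,-0.9],[0,0,-0.1,0,0,0,-0.9],[0,0,-0.1,0,0,0,-0.9]]' 40
```

```text
clock: 7.05
position: [0.5621, -0.3772, 0.0196]
ee_rot: [0.688, 0.726, 0.0, 0.0]
ft_force: [-1.1, -0.1, 1.2]
grip_width: 0.153
grasp_force: 0.5
clock: 8.3
position: [0.562, -0.377, 0.0243]
ee_rot: [0.688, 0.726, 0.0, -0.0]
ft_force: [0.8, -0.5, -0.5]
grip_width: 0.128
grasp_force: 39.2
```

```bash
python3 -m pendant '[[0,0,-0.4,0,0,0,-0.9],[0,0,-1,0,0,0,-0.9],[0,0,-1.6,0,0,0,-0.9],[0,0,-2.2,0,0,0,-0.9],[0,0,-2.7,0,0,0,-0.9],[0,0,-2.9,0,0,0,-0.9],[0,0,-2.9,0,0,0,-0.9],[0,0,-2.9,0,0,0,-0.9],[0,0,-2.9,0,0,0,-0.9],[0,0,-2.9,0,0,0,-0.9]]' 40
cat >> h.py <<'E'
def plan(x,y,z):
    """move of TCP to clipper-frame mm (x,y) and height z mm, tool x along clipper x"""
    o=manip.get_obs();M=R.from_quat(o["ee_rot"]).as_matrix();p=np.array(o["position"])
    t=np.append(O+C@np.array([x,y])/1000,z/1000)
    T=np.column_stack([np.append(C[:,0],0),-np.append(C[:,1],0),[0,0,-1]])
    rv=R.from_matrix(M.T@T).as_rotvec(degrees=True)
    print("now",toclip(p.copy())*1000,"shift",(M.T@(t-p)/.05).round(3),"turn",(rv/8).round(3),"f",np.round(o["ft_force"],1),o["clock"])
E
python3 -c "
from h import *
plan(7,0,170)"
```

```text
clock: 9.55
position: [0.5618, -0.3769, 0.1686]
ee_rot: [0.688, 0.726, -0.0, -0.0]
ft_force: [-0.3, -0.0, -0.8]
grip_width: 0.13
grasp_force: 39.2
now [-523.76491578   72.01637492  168.63724009] shift [10.711  0.211 -0.022] turn [-0.006 -0.004 -0.825] f [-0.3 -0.  -0.8] 9.55
```

```bash
python3 -m pendant '[[0.7,0.01,0,0,0,-0.1,-0.9],[1.8,0.03,0,0,0,-0.2,-0.9],[3,0.05,0,0,0,-0.3,-0.9],[4.2,0.08,0,0,0,-0.4,-0.9],[5.4,0.1,0,0,0,-0.5,-0.9],[6.6,0.13,0,0,0,-0.6,-0.9],[7.8,0.15,0,0,0,-0.7,-0.9],[9,0.18,0,0,0,-0.82,-0.9],[10,0.2,0,0,0,-0.82,-0.9],[10.7,0.21,0,0,0,-0.82,-0.9]]' 40
python3 -m pendant '[[0,0,0.3,0,0,0,-0.9],[0,0,0.8,0,0,0,-0.9],[0,0,1.3,0,0,0,-0.9],[0,0,1.6,0,0,0,-0.9],[0,0,1.6,0,0,0,-0.9],[0,0,1.6,0,0,0,-0.9],[0,0,1.6,0,0,0,-0.9],[0,0,1.6,0,0,0,-0.9],[0,0,1.6,0,0,0,-0.9],[0,0,1.6,0,0,0,-0.9]]' 40
python3 - <<'E'
from h import *
plan(7,0,47)
im,d,W=cloud("wrist"); save("w3",im); Q=toclip(W)*1000; P=Q.reshape(-1,3)
b=manip.get_obs()["position"][2]*1000-19
def s(l,x0,x1,y0,y1,z0,z1):
    q=P[(P[:,0]>x0)&(P[:,0]<x1)&(P[:,1]>y0)&(P[:,1]<y1)&(P[:,2]>z0)&(P[:,2]<z1)]
    print(l,len(q), np.round(np.percentile(q,[1,50,99],axis=0),1).tolist() if len(q) else "");return q
q=s("stick top",-80,100,-20,20,b+27,b+37)
q=s("stick front",30,100,-12,12,b+27,b+37)
c,S,a=cv2.minAreaRect(q[:,:2].astype(np.float32));print(c,S,a)
s("wall+",60,84,3,20,25,36);s("wall-",60,84,-20,-3,25,36);s("plate",70,100,-60,60,10,20)
E
```

```text
clock: 10.8
position: [0.5434, 0.1605, 0.1692]
ee_rot: [0.644, 0.765, 0.0, -0.0]
ft_force: [0.2, 0.3, -1.0]
grip_width: 0.135
grasp_force: 39.3
clock: 12.05
position: [0.544, 0.1578, 0.0894]
ee_rot: [0.645, 0.764, 0.0, -0.0]
ft_force: [0.4, 0.8, -1.2]
grip_width: 0.135
grasp_force: 39.2
now [ 6.37573411e+00 -7.56842510e-02  8.93799895e+01] shift [ 0.012 -0.002  0.848] turn [ 0.001 -0.001 -0.004] f [ 0.4  0.8 -1.2] 12.05
stick top 9194 [[-22.3, -16.7, 98.4], [20.3, -0.0, 102.2], [60.5, 16.2, 105.9]]
stick front 3620 [[30.3, -6.0, 99.9], [46.4, -0.0, 102.2], [60.8, 5.8, 103.6]]
(45.46627426147461, -0.13842058181762695) (12.388318061828613, 30.954538345336914) 89.7337875366211
wall+ 674 [[60.4, 6.9, 25.8], [72.3, 9.8, 31.0], [83.7, 12.9, 33.5]]
wall- 667 [[60.4, -13.7, 27.5], [72.3, -10.5, 31.0], [83.7, -7.7, 33.5]]
plate 8686 [[70.2, -39.3, 13.6], [86.6, -0.5, 15.5], [99.8, 38.4, 18.1]]
```

View pics/w3.png

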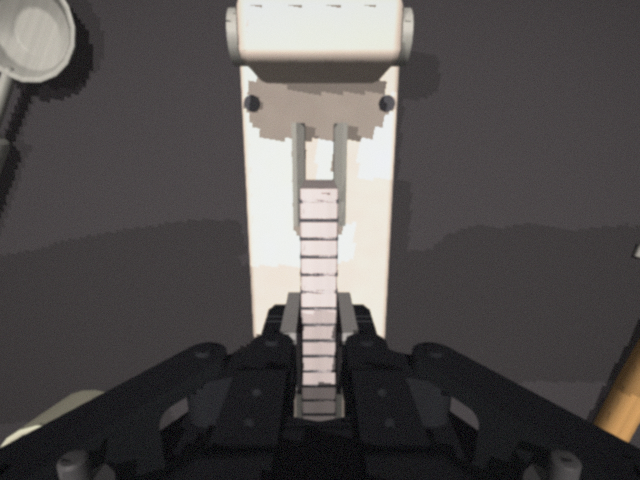

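The stick (column 319) is centred between the front walls, with its front end at row 185. Lower it to just above lip height.

```bash
python3 -m pendant '[[0.01,0.005,0.25,0,0,0,-0.9],[0.01,0.005,0.45,0,0,0,-0.9],[0.01,0.005,0.6,0,0,0,-0.9],[0.01,0.005,0.7,0,0,0,-0.9],[0.01,0.005,0.76,0,0,0,-0.9],[0.01,0.005,0.8,0,0,0,-0.9],[0.01,0.005,0.83,0,0,0,-0.9],[0.01,0.005,0.86,0,0,0,-0.9],[0.01,0.005,0.86,0,0,0,-0.9],[0.01,0.005,0.86,0,0,0,-0.9]]' 40
python3 -c "
from h import *
plan(-13.5,-0.4,46.2)"
```

```text
clock: 13.35
position: [0.5442, 0.1583, 0.0464]
ee_rot: [0.645, 0.764, 0.0, -0.0]
ft_force: [-0.1, 0.2, -0.7]
grip_width: 0.13
grasp_force: 39.2
now [ 6.8668871  -0.37237588 46.38696852] shift [-0.407  0.001  0.004] turn [ 0.001 -0.001 -0.004] f [-0.1  0.2 -0.7] 13.35
```

```bash
python3 -m pendant '[[-0.02,0,0,0,0,0,-0.9],[-0.05,0,0,0,0,0,-0.9],[-0.08,0,0,0,0,0,-0.9],[-0.11,0,0,0,0,0,-0.9],[-0.14,0,0,0,0,0,-0.9],[-0.16,0,0,0,0,0,-0.9],[-0.18,0,0,0,0,0,-0.9],[-0.2,0,0,0,0,0,-0.9],[-0.2,0,0,0,0,0,-0.9],[-0.2,0,0,0,0,0,-0.9]]' 40
python3 -m pendant '[[-0.03,0,0,0,0,0,-0.9],[-0.06,0,0,0,0,0,-0.9],[-0.09,0,0,0,0,0,-0.9],[-0.12,0,0,0,0,0,-0.9],[-0.14,0,0,0,0,0,-0.9],[-0.16,0,0,0,0,0,-0.9],[-0.17,0,0,0,0,0,-0.9],[-0.18,0,0,0,0,0,-0.9],[-0.18,0,0,0,0,0,-0.9],[-0.18,0,0,0,0,0,-0.9]]' 40
python3 - <<'E'
from h import *
plan(-12.7,-.4,46.2)
im,d,W=cloud("wrist"); save("w4",im); P=(toclip(W)*1000).reshape(-1,3)
b=manip.get_obs()["position"][2]*1000-19
for x in range(30,72,2):
    q=P[(abs(P[:,0]-x)<1)&(abs(P[:,1])<4)];print(x,np.round(np.median(q[:,2]),1) if len(q) else None,end="; ")
q=P[(P[:,0]>0)&(abs(P[:,1])<6.5)&(P[:,2]>b+27)&(P[:,2]<b+37)];print("front",np.percentile(q[:,0],[99,99.8]),"slope",np.polyfit(q[:,0],q[:,2],1))
E
```

```text
clock: 14.6
position: [0.5458, 0.1487, 0.0464]
ee_rot: [0.645, 0.764, 0.0, -0.0]
ft_force: [-1.4, 4.9, 0.7]
grip_width: 0.132
grasp_force: 39.4
clock: 15.85
position: [0.5472, 0.1405, 0.0464]
ee_rot: [0.645, 0.764, 0.0, -0.0]
ft_force: [-2.1, 6.7, 0.7]
grip_width: 0.136
grasp_force: 39.4
now [-11.25847221  -0.30659956  46.38144314] shift [-0.029  0.002  0.004] turn [ 0.    -0.008 -0.   ] f [-2.1  6.7  0.7] 15.85
30 59.2; 32 59.3; 34 59.3; 36 59.4; 38 59.3; 40 59.3; 42 59.2; 44 40.1; 46 24.5; 48 24.6; 50 24.5; 52 24.5; 54 24.4; 56 23.7; 58 15.3; 60 15.5; 62 15.5; 64 15.6; 66 15.4; 68 15.4; 70 15.4; front [43.15255959 43.27297758] slope [-2.27614756e-03  5.92601809e+01]
```

Spring contact is felt (7 N). Another 1.5 mm back, then straight down.

```bash
python3 -m pendant '[[-0.015,0,0,0,0,0,-0.9],[-0.03,0,0,0,0,0,-0.9],[-0.03,0,0,0,0,0,-0.9],[-0.03,0,0.02,0,0,0,-0.9],[-0.03,0,0.04,0,0,0,-0.9],[-0.03,0,0.06,0,0,0,-0.9],[-0.03,0,0.08,0,0,0,-0.9],[-0.03,0,0.1,0,0,0,-0.9],[-0.03,0,0.1,0,0,0,-0.9],[-0.03,0,0.1,0,0,0,-0.9]]' 40
python3 -c "
from h import *
plan(-12.7,-.4,34.4)"
```

```text
clock: 17.15
position: [0.548, 0.1392, 0.0418]
ee_rot: [0.645, 0.764, 0.001, -0.0]
ft_force: [-1.3, 5.9, 2.8]
grip_width: 0.131
grasp_force: 39.7
now [-12.65762461  -0.9330541   41.80583597] shift [-0.001 -0.011  0.148] turn [ 0.01  -0.009  0.002] f [-1.3  5.9  2.8] 17.15
```

```bash
python3 -m pendant '[[0,-0.005,0.02,0,0,0,-0.9],[0,-0.005,0.04,0,0,0,-0.9],[0,-0.005,0.06,0,0,0,-0.9],[0,-0.005,0.08,0,0,0,-0.9],[0,-0.005,0.1,0,0,0,-0.9],[0,-0.005,0.115,0,0,0,-0.9],[0,-0.005,0.125,0,0,0,-0.9],[0,-0.005,0.13,0,0,0,-0.9],[0,-0.005,0.13,0,0,0,-0.9],[0,-0.005,0.13,0,0,0,-0.9]]' 40
python3 -c "
from h import *
plan(-12.7,-.4,34.4)"
```

```text
clock: 18.4
position: [0.5479, 0.1392, 0.0354]
ee_rot: [0.645, 0.764, 0.001, -0.0]
ft_force: [-0.9, 7.1, 3.3]
grip_width: 0.133
grasp_force: 39.8
now [-12.61657566  -0.7462385   35.35797243] shift [-0.002 -0.007  0.019] turn [ 0.01  -0.009  0.002] f [-0.9  7.1  3.3] 18.4
```

```bash
python3 -m pendant '[[0,0,0.005,0,0,0,-0.9],[0,0,0.01,0,0,0,-0.9],[0,0,0.015,0,0,0,-0.9],[0,0,0.02,0,0,0,-0.9],[0,0,0.025,0,0,0,-0.9],[0,0,0.028,0,0,0,-0.9],[0,0,0.028,0,0,0,-0.9],[0,0,0.028,0,0,0,-0.9],[0,0,0.028,0,0,0,-0.9],[0,0,0.028,0,0,0,-0.9]]' 40
python3 - <<'E'
from h import *
plan(-12.7,-.4,34.4)
im,d,W=cloud("wrist"); save("w5",im); P=(toclip(W)*1000).reshape(-1,3)
for x in range(14,72,2):
    q=P[(abs(P[:,0]-x)<1)&(abs(P[:,1])<4)];print(x,np.round(np.median(q[:,2]),1) if len(q) else None,end="; ")
E
```

```text
clock: 19.65
position: [0.5479, 0.1391, 0.0346]
ee_rot: [0.645, 0.764, 0.001, -0.0]
ft_force: [-4.3, 5.9, 10.2]
grip_width: 0.138
grasp_force: 41.0
now [-12.6655593  -0.7865694  34.5664939] shift [-0.001 -0.008  0.003] turn [ 0.01  -0.012  0.001] f [-4.3  5.9 10.2] 19.65
14 47.4; 16 47.4; 18 47.5; 20 47.4; 22 47.5; 24 47.4; 26 47.4; 28 47.5; 30 47.5; 32 47.4; 34 47.4; 36 47.4; 38 47.5; 40 47.5; 42 37.7; 44 24.4; 46 24.4; 48 24.5; 50 24.5; 52 24.5; 54 24.5; 56 24.0; 58 15.6; 60 15.5; 62 15.5; 64 15.5; 66 15.5; 68 15.5; 70 15.6;
```

It is flat on the floor behind the lip. Ease it forward to the lip, then release.

```bash
python3 -m pendant '[[0.01,0,-0.01,0,0,0,-0.9],[0.02,0,-0.01,0,0,0,-0.9],[0.03,0,-0.01,0,0,0,-0.9],[0.03,0,-0.01,0,0,0,-0.9],[0.03,0,-0.01,0,0,0,-0.65],[0.03,0,-0.01,0,0,0,-0.5],[0.03,0,-0.01,0,0,0,-0.3],[0.03,0,-0.01,0,0,0,-0.2],[0.03,0,-0.01,0,0,0,-0.2],[0.03,0,-0.01,0,0,0,-0.2]]' 40
python3 -m pendant '[[0,0,-0.1,0,0,0,-0.2],[0,0,-0.4,0,0,0,-0.2],[0,0,-0.9,0,0,0,-0.2],[0,0,-1.5,0,0,0,-0.2],[0,0,-2.2,0,0,0,-0.2],[0,0,-2.8,0,0,0,-0.2],[0,0,-3,0,0,0,-0.2],[0,0,-3,0,0,0,-0.2],[0,0,-3,0,0,0,-0.2],[0,0,-3,0,0,0,-0.2]]' 40
python3 - <<'E'
from h import *
im,d,W=cloud("wrist"); save("w6",im); P=(toclip(W)*1000).reshape(-1,3)
for x in range(-84,66,3):
    q=P[(abs(P[:,0]-x)<1)&(abs(P[:,1]+.4)<4)];print(x,np.round(np.median(q[:,2]),1) if len(q) else None,end="; ")
q=P[(P[:,0]>-64)&(P[:,0]<60)&(abs(P[:,1])<15)&(P[:,2]>45)&(P[:,2]<51)]
print(np.percentile(q,[.5,50,99.5],axis=0).round(1).tolist(),np.polyfit(q[:,0],q[:,2],1),np.polyfit(q[:,0],q[:,1],1))
q=P[(P[:,0]<-150)&(abs(P[:,1])<20)&(P[:,2]>70)&(P[:,2]<85)];print("tab",len(q),np.percentile(q,[1,50,99],axis=0).round(1).tolist() if len(q) else "")
plan(-260,0,200)
E
```

```text
clock: 20.95
position: [0.5471, 0.1395, 0.0339]
ee_rot: [0.645, 0.764, 0.0, -0.0]
ft_force: [-0.5, -0.5, 0.8]
grip_width: 0.402
grasp_force: 0.0
clock: 22.2
position: [0.5466, 0.1393, 0.1828]
ee_rot: [0.645, 0.764, -0.001, -0.0]
ft_force: [0.1, 0.3, 0.3]
grip_width: 0.397
grasp_force: 0.0
-84 32.5; -81 None; -78 43.2; -75 43.5; -72 43.6; -69 43.9; -66 47.2; -63 47.8; -60 47.4; -57 47.2; -54 47.3; -51 47.5; -48 47.6; -45 47.4; -42 47.5; -39 47.6; -36 47.3; -33 47.6; -30 47.3; -27 47.3; -24 47.6; -21 47.7; -18 47.6; -15 47.7; -12 47.6; -9 47.7; -6 47.8; -3 244.6; 0 254.5; 3 47.6; 6 47.4; 9 47.5; 12 47.5; 15 47.7; 18 47.5; 21 47.3; 24 47.4; 27 47.6; 30 47.6; 33 47.6; 36 47.6; 39 47.7; 42 47.5; 45 24.6; 48 24.7; 51 24.4; 54 24.7; 57 15.7; 60 15.7; 63 15.2; [[-63.4, -6.8, 45.8], [-5.5, -0.5, 47.5], [43.1, 5.3, 49.1]] [1.78817442e-03 4.74919413e+01] [ 0.00121499 -0.79400655]
tab 0 
now [-12.28511214   0.35926633 183.0257118 ] shift [-4.954  0.01  -0.337] turn [-0.01   0.003 -0.005] f [0.1 0.7 0.2] 22.25
```

View pics/w6.png

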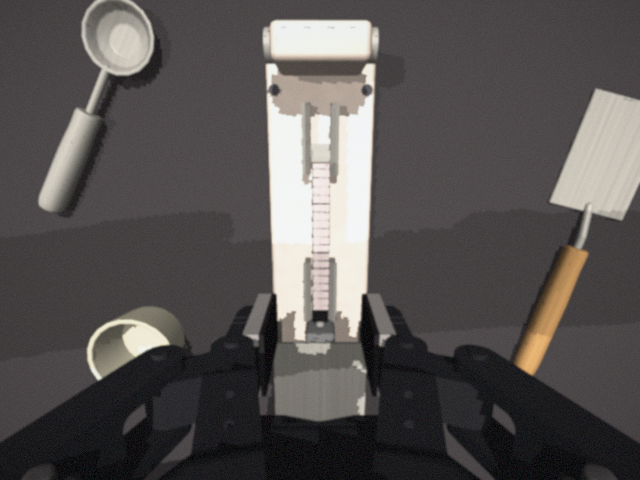

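Loaded: the stick runs from (321,165) at the lip to (321,312) at the follower, level at 47.5 mm, from x = -66.5 to +43.5. Now I go behind the rail tab with the gripper shut.

```bash
python3 -m pendant '[[-0.6,0.01,0,0,0,0,-0.5],[-1.6,0.01,0,0,0,0,-0.8],[-2.7,0.01,0,0,0,0,-1],[-3.7,0.01,0,0,0,0,-1],[-4.5,0.01,0,0,0,0,-1],[-4.75,0.01,0,0,0,0,-1],[-4.75,0.01,0,0,0,0,-1],[-4.75,0.01,0,0,0,0,-1],[-4.75,0.01,0,0,0,0,-1],[-4.75,0.01,0,0,0,0,-1]]' 40
python3 -m pendant '[[0,0,0.4,0,0,0,-1],[0,0,1,0,0,0,-1],[0,0,1.5,0,0,0,-1],[0,0,1.9,0,0,0,-1],[0,0,2.1,0,0,0,-1],[0,0,2.15,0,0,0,-1],[0,0,2.15,0,0,0,-1],[0,0,2.15,0,0,0,-1],[0,0,2.15,0,0,0,-1],[0,0,2.15,0,0,0,-1]]' 40
python3 -c "
from h import *
plan(-72,0,75)"
```

```text
clock: 23.5
position: [0.5873, -0.0936, 0.1839]
ee_rot: [0.645, 0.764, 0.0, -0.0]
ft_force: [-0.7, 0.4, 0.2]
grip_width: 0.001
grasp_force: 0.0
clock: 24.75
position: [0.5874, -0.0945, 0.0766]
ee_rot: [0.645, 0.764, 0.0, 0.0]
ft_force: [-0.2, 0.7, 0.2]
grip_width: -0.004
grasp_force: 0.0
now [-249.66978066   -0.53944967   76.6315747 ] shift [ 3.553 -0.013  0.033] turn [ 0.003 -0.    -0.004] f [-0.2  0.7  0.2] 24.75
```

```bash
python3 -m pendant '[[0.1,-0.005,0,0,0,0,-1],[0.2,-0.01,0,0,0,0,-1],[0.28,-0.01,0,0,0,0,-1],[0.36,-0.01,0,0,0,0,-1],[0.44,-0.01,0,0,0,0,-1],[0.54,-0.01,0,0,0,0,-1],[0.66,-0.01,0,0,0,0,-1],[0.8,-0.01,0,0,0,0,-1],[0.95,-0.01,0,0,0,0,-1],[1.1,-0.01,0,0,0,0,-1]]' 40
python3 -m pendant '[[0.15,0,0,0,0,0,-1],[0.3,0,0,0,0,0,-1],[0.45,0,0,0,0,0,-1],[0.6,0,0,0,0,0,-1],[0.75,0,0,0,0,0,-1],[0.9,0,0,0,0,0,-1],[1.05,0,0,0,0,0,-1],[1.2,0,0,0,0,0,-1],[1.35,0,0,0,0,0,-1],[1.5,0,0,0,0,0,-1]]' 40
python3 -m pendant '[[0.1,0,0,0,0,0,-1],[0.2,0,0,0,0,0,-1],[0.3,0,0,0,0,0,-1],[0.4,0,0,0,0,0,-1],[0.5,0,0,0,0,0,-1],[0.58,0,0,0,0,0,-1],[0.64,0,0,0,0,0,-1],[0.7,0,0,0,0,0,-1],[0.7,0,0,0,0,0,-1],[0.7,0,0,0,0,0,-1]]' 40
python3 - <<'E'
from h import *
plan(-72,0,75)
im,d,W=cloud("wrist"); P=(toclip(W)*1000).reshape(-1,3)
q=P[(P[:,0]>-150)&(P[:,0]<100)&(abs(P[:,1])<40)&(P[:,2]>53)&(P[:,2]<59)]
print("rail front",np.percentile(q[:,0],[99,99.9]))
E
```

```text
clock: 26.0
position: [0.5775, -0.0398, 0.0764]
ee_rot: [0.645, 0.764, 0.0, -0.0]
ft_force: [2.5, -3.4, -1.7]
grip_width: -0.001
grasp_force: 2.2
clock: 27.25
position: [0.565, 0.034, 0.0764]
ee_rot: [0.645, 0.764, 0.0, 0.0]
ft_force: [3.9, -3.8, -1.9]
grip_width: 0.005
grasp_force: 2.2
clock: 28.5
position: [0.5588, 0.0685, 0.0764]
ee_rot: [0.645, 0.764, 0.0, -0.001]
ft_force: [0.6, -0.3, 0.5]
grip_width: 0.001
grasp_force: 0.4
now [-84.10659834   0.25939009  76.37728516] shift [0.242 0.005 0.028] turn [-0.005 -0.006 -0.002] f [ 0.6 -0.3  0.5] 28.5
rail front [31.37714578 32.17114431]
```

```bash
python3 - <<'E'
from h import *
im,d,W=cloud("wrist"); i2,d2,W2=cloud("side"); 
a=cv2.resize(im,(400,300)); b=cv2.resize(i2[170:290,230:390],(400,300),interpolation=2)
save("w7",np.vstack([a,b]))
P=(toclip(W)*1000).reshape(-1,3)
for x in range(-80,105,4):
    q=P[(abs(P[:,0]-x)<1.5)&(abs(P[:,1]-22)<6)];print(x,np.round(np.median(q[:,2]),1) if len(q) else None,end="; ")
E
```

```text
-80 119.0; -76 115.5; -72 118.4; -68 142.6; -64 157.4; -60 55.9; -56 56.0; -52 55.9; -48 55.8; -44 55.9; -40 56.1; -36 56.0; -32 55.9; -28 56.0; -24 56.0; -20 56.0; -16 56.0; -12 55.9; -8 56.0; -4 56.0; 0 56.0; 4 56.0; 8 56.0; 12 55.9; 16 56.1; 20 56.0; 24 56.0; 28 56.1; 32 55.9; 36 None; 40 None; 44 None; 48 None; 52 None; 56 None; 60 None; 64 None; 68 None; 72 None; 76 None; 80 None; 84 None; 88 None; 92 None; 96 None; 100 None; 104 None;
```

View pics/w7.png

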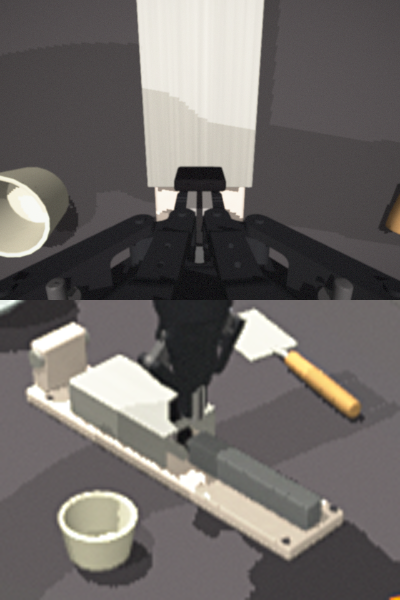

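The front edge is only out of view, and the rail is moving properly. Ease it home.

```bash
python3 -m pendant '[[0.03,0,0,0,0,0,-1],[0.06,0,0,0,0,0,-1],[0.09,0,0,0,0,0,-1],[0.12,0,0,0,0,0,-1],[0.14,0,0,0,0,0,-1],[0.16,0,0,0,0,0,-1],[0.17,0,0,0,0,0,-1],[0.18,0,0,0,0,0,-1],[0.19,0,0,0,0,0,-1],[0.2,0,0,0,0,0,-1]]' 40
python3 -m pendant '[[0.01,0,0,0,0,0,-1],[0.02,0,0,0,0,0,-1],[0.03,0,0,0,0,0,-1],[0.04,0,0,0,0,0,-1],[0.045,0,0,0,0,0,-1],[0.05,0,0,0,0,0,-1],[0.055,0,0,0,0,0,-1],[0.06,0,0,0,0,0,-1],[0.065,0,0,0,0,0,-1],[0.07,0,0,0,0,0,-1]]' 40
python3 -c "
from h import *
plan(-72,0,75)"
```

```text
clock: 29.9
position: [0.5573, 0.0778, 0.0763]
ee_rot: [0.645, 0.764, -0.0, -0.0]
ft_force: [-2.2, -3.7, 1.6]
grip_width: 0.002
grasp_force: 2.0
clock: 31.15
position: [0.5569, 0.0804, 0.0763]
ee_rot: [0.646, 0.764, -0.0, 0.0]
ft_force: [-1.7, -7.9, 0.9]
grip_width: -0.002
grasp_force: 3.5
now [-72.0498701    0.22157275  76.3092293 ] shift [0.001 0.004 0.026] turn [-0.003  0.006 -0.01 ] f [-1.7 -7.9  0.9] 31.15
```

```bash
python3 -m pendant '[[0.005,0,0,0,0,0,-1],[0.01,0,0,0,0,0,-1],[0.015,0,0,0,0,0,-1],[0.02,0,0,0,0,0,-1],[0.025,0,0,0,0,0,-1],[0.03,0,0,0,0,0,-1],[0.03,0,0,0,0,0,-1],[0.03,0,0,0,0,0,-1],[0.03,0,0,0,0,0,-1],[0.03,0,0,0,0,0,-1]]' 40
python3 -c "
from h import *
plan(-72,0,75)"
```

```text
clock: 32.4
position: [0.5568, 0.0805, 0.0763]
ee_rot: [0.646, 0.763, -0.001, 0.001]
ft_force: [-1.0, -11.5, 0.3]
grip_width: -0.005
grasp_force: 5.4
now [-71.95255002   0.25778398  76.32677425] shift [-0.001  0.005  0.027] turn [-0.002  0.016 -0.018] f [ -1.  -11.5   0.3] 32.4
```

The rail is at the hard stop (no further motion while the force rises to 11.5 N). Back off, lift and verify.

```bash
python3 -m pendant '[[-0.1,0,0,0,0,0,-1],[-0.3,0,0,0,0,0,-1],[-0.5,0,0,0,0,0,-1],[-0.6,0,-0.2,0,0,0,-1],[-0.6,0,-0.8,0,0,0,-1],[-0.6,0,-1.6,0,0,0,-1],[-0.6,0,-2.5,0,0,0,-1],[-0.6,0,-3.4,0,0,0,-1],[-0.6,0,-4,0,0,0,-1],[-0.6,0,-4,0,0,0,-1]]' 40
python3 -m pendant '[[0,0,0,0,0,0,-1],[0,0,0,0,0,0,-1],[0,0,0,0,0,0,-1],[0,0,0,0,0,0,-1],[0,0,0,0,0,0,-1],[0,0,0,0,0,0,-1],[0,0,0,0,0,0,-1],[0,0,0,0,0,0,-1],[0,0,0,0,0,0,-1],[0,0,0,0,0,0,-1]]' 40
python3 - <<'E'
from h import *
im,d,W=cloud("wrist"); save("w8",im); P=(toclip(W)*1000).reshape(-1,3)
q=P[(P[:,0]>-150)&(P[:,0]<100)&(abs(P[:,1])<30)&(P[:,2]>53)&(P[:,2]<59)]
print("rail",np.percentile(q[:,0],[.5,99.5,99.9]))
i2,d2,W2=cloud("side"); save("side2",i2[150:450,200:520])
E
```

```text
clock: 33.65
position: [0.5628, 0.0531, 0.2795]
ee_rot: [0.645, 0.764, 0.002, 0.001]
ft_force: [-0.3, -0.2, -0.8]
grip_width: -0.003
grasp_force: 0.0
clock: 34.9
position: [0.5617, 0.0532, 0.2764]
ee_rot: [0.645, 0.764, 0.0, -0.0]
ft_force: [0.1, -0.2, -0.4]
grip_width: -0.002
grasp_force: 0.0
rail [-68.66249339  70.22128767  70.6117241 ]
```

View pics/w8.png

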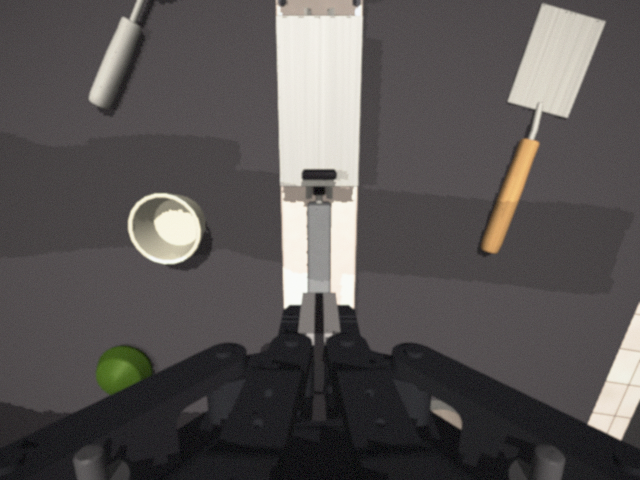

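The rail spans x = -69 to +71 mm, which is fully home (tab at (319,174)). The ramekin, avocado, spoon and spatula look undisturbed, and the arm is clear. Handing in.

```bash
python3 -c "
from workcell import manip
print(manip.hand_in())"
```

```text
the job is handed in; nothing more can be done
None
```

The narrow stick is loaded flat between follower and lip, the cover rail is fully home at its hard stop, and the job was handed in at about 35 s; in the last wrist view the ramekin, avocado, spoon and spatula looked undisturbed, but I did not re-check the items out of that view.

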